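# Close the chocolate warmer gently and set its dial

### The arm

A 6-joint arm with a two-finger parallel gripper is mounted at the origin on the work surface. World frame = base frame: x ahead of the robot, y to its left, z up, the work surface at z = 0. Lengths are in m, angles in rad, forces in N, time in s.
With the tool pointing down it reaches from about 0.25 to 0.725 m from the base axis. Payload 4 kg.
Tool frame: the origin (TCP) lies midway between the tips of the shut fingers; the grasp point (between the pads) lies 19 mm behind it; z points along the fingers, y is the direction in which the jaws open and shut (so a half turn about z gives the same grasp; the last joint's range is limited). The gripper opens to 85 mm and grips with 20 to 120 N. Pads are 22 mm wide; open, the fingers measure 114 mm over their backs; the gripper's body (76 mm by 85 mm) begins 54 mm behind the grasp point. The pads swing forward as they close: fully open they stand 13 mm farther back than shut.
Start: joints at [-1.333, 0.241, 0.005, 1.335, 0, 1.571], TCP at [0.118, -0.486, 0.231] pointing down, gripper open.
Joint ranges: [-2.72, 2.72], [-1.05, 1.87], [-1.09, 1.28], [-1.99, 2.15], [-1.42, 1.44], [-3.14, 3.14]. Speed limits (rad/s): [2.79, 2.79, 3.14, 3.14, 3.14, 3.14].

### API

Orientations are given as [roll, pitch, yaw] about the fixed x, y, z axes, in that order (R = Rz(yaw) Ry(pitch) Rx(roll)).
In Python, from plant import env gives the robot as it stands. The module is installed in compiled form; this text tells all that it offers.
- The arm moves only by the tool servo_tool, never from a script. Its arguments are lists of equal length, an entry for each row: "rot": the turn, a rotation vector about the world's x, y, z in degrees, a list of three; "dp": the shift along the world's x, y, z in m, a list of three; "claw": the finger opening in m, from 0 to 0.0854. A call has 1 to 20 rows; each row shifts and turns the pose as measured when the row begins; what a row does not reach is not made up. A row lasts 1/8 s, in which the tool goes at most 62.5 mm and 10.7 degrees, less where a joint would pass 70% of its speed; a pose out of reach is approached as far as the arm can. A call with a gripper value outside its range is refused whole. The fingers move at their own pace and stop on an object; "squeeze" is the grip in N (left out, the last holds). Time passes only in rows, so rows that do not move let the fingers close. It gives the time, the measured TCP pose, the force and the opening at its end, in the units of the state.
- env.get_obs(): the state, without advancing time (a new reading comes with each control period).
- env.camera(name): name is "side" or "top" or "wrist"; returns a dict with "img" (420x560x3 uint8, red, green, blue), "fx", "fy", "cx", "cy" (pixels), "dist_coeffs" ([k1, k2, p1, p2, k3] as OpenCV has them; the pictures are not rectified), "R" (3x3) and "t" (3): a world point X has camera coordinates R X + t. Camera axes: x right, y down, z forward; pixel columns grow to the right and rows downward; lengths in m; the calibration is good to about 2 mm. A picture is of the moment at which its call begins. There is no depth.
- env.finish_job(): hands the job in, once; it reports no verdict.
The state is a dict: "t": time; "joints": joint angles; "qvel": joint speeds; "tau": joint torques, N m; "tool_pos": TCP position; "tool_rot": TCP orientation; "ft_force": force on the tool from outside, world axes, zero at the start; "torque": the same for the moment, N m; "finger_gap": finger opening in m.
Only numpy, scipy, OpenCV 4.12 (cv2) and the standard library are available. Lean on these libraries where they do the work, as an engineer would, in place of code of your own. Each camera call takes 0.05 s, during which the arm holds its last target.

### The job

The chocolate is in the warming box: bring its heavy steel cover over from where it stands open and lower it under control until it is fully shut, without letting it drop or slam. Then turn the dial beside it clockwise until its white pointer lies on the red mark. Leave everything else where it stands.

Things in the scene. Friction and masses are not known exactly. Their poses are not given: they have to be found in the camera images.
- warmer: green warming box, fixed. Origin on the shelf; its x axis points to the robot's right (within 20 degrees of world -y), its y away from the robot, z up. Casing 110 mm tall, x -50 to +100, y -170 to +80 mm. y -80 to +80 is an open well with a white bowl, closed by the cover; y -170 to -80 (nearest the robot) is a solid console with the dial on top.
- lid_hinge (a point): middle of the cover's hinge axis (along the box's y) at x +85, y 0, z +117 mm in the box's frame; axes as the box's. The hinge is slightly stiff: within 0.2 rad of upright the cover stays where put and must be pushed over from behind (its +x face); below about 1.3 rad it falls and slams unless held up from beneath.
- lid (a joint): cover angle, rad: 0 shut and level, 1.57 upright, up to 1.9 leaning to the box's +x. Plain steel-clad plate, no handle, 14 mm thick, 158 mm wide along y, 170 mm from hinge axis (mid-thickness) to free edge, 0.7 to 1.0 kg; 3 to 6 N at the edge hold it up. Dropped, it shuts at over 1.5 rad/s (a slam); under 1 rad/s is gentle.
- lid_edge (a point): middle of the cover's free edge, at mid-thickness, moving with the cover; axes as the box's when shut. Shut, the underside is at z 110 mm on the casing and the edge overhangs the casing's -x wall by 35 mm: a finger slanting down and to the box's +x can stay beneath the edge until the cover is shut, then draw out. The space beyond is free.
- dial (a joint): dial angle, rad, growing clockwise seen from above. 0: white pointer towards the box's -y (to the robot); 1.57: towards its -x (to the left). The red mark is at 1.25; limits 0 and 2.5. Light friction (0.05 N m), stays where it is left.
- dial_grip (a point): on the dial's upright axis, 34 mm above the console's top, at gripping height; does not turn, axes as the box's. At x +20, y -125 mm in the box's frame. The dial: black disc 60 mm across, 10 mm high, with a bar across it 14 mm thick, 56 mm long, from 10 to 46 mm above the console; the bar lies along the white pointer, drawn on one end of its top.
- red_mark (a point): the red mark of the scale on the console's top, 37.5 mm from the dial's axis.
- fondue_stand: the blue ceramic fondue bowl on its four-legged steel frame, 160 mm across, 150 mm tall; origin under its centre. A bystander.
- tray: round bamboo tray, 220 mm across, 14 mm thick; origin under its centre. A bystander.
- tealight: small glass tealight cup, 60 mm across, 50 mm tall, standing on the tray; origin under its centre. A bystander.
- fork_holder: wooden fork holder, 60 x 160 x 134 mm, with four forks clipped to its upright board; origin under its centre. A bystander.
- mug: white mug, 80 mm across, 90 mm tall; origin under its centre. A bystander.

How it is judged:
On the way, in this order (a step that is already met when the one before it is completed fails the run):
1. the cover is fully shut (within 0.03 rad) (value of joint lid below 0.03 rad), for 0.3 s.
2. the dial's pointer is on the red mark, the cover still shut (value of joint lid below 0.03 rad and value of joint dial between 1.13 and 1.37 rad), for 0.2 s.
At the end, for the whole second after the job is handed in: The cover is fully shut (joint within 0.03 rad of 0) and the dial rests with its pointer on the red mark (1.25 rad, within 0.12), the robot clear of both (all of step 2 and velocity of joint dial between -0.05 and 0.05 rad/s); the robot touches nothing.
It fails at once if the cover slams: faster than 1 rad/s in the last 0.3 rad before shut (value of joint lid below 0.3 rad and velocity of joint lid below -1 rad/s).
It fails at once if a bystander is moved by more than 30 mm (distance of any of fondue_stand, tray, tealight, fork_holder, mug from where it was at the start of the episode above 0.03 m).
It also fails if it takes over 61 s, if anything falls off the work surface, if the arm or the gripper's body presses on something with over 40 N, if the wrist force passes 120 N, or if a joint passes its speed limit or range.

## Working session

There is one attempt and no reset: what is moved stays moved. The work goes in short steps, Python scripts to look and compute and a tool call to move; the robot and the scene stay as the last step left them, time stands still between calls to the robot, and variables do not carry over. Pictures are saved under pics/ and viewed, and the job is handed in when it is done.

Besides the shell and the picture viewer there is one more tool, called after ">>>" in YAML: its name, and indented under it one key for each argument. servo_tool: Moves the arm, as the interface text tells. Its arguments: {"type":"object","properties":{"rot":{"type":"array"},"dp":{"type":"array"},"claw":{"type":"array"},"squeeze":{"type":"number"}},"required":["rot","dp","claw"]}

```bash
mkdir -p pics; cat > h.py <<'E'
import numpy as np, cv2
from plant import env
def snap(n,f):
    c=env.camera(n); cv2.imwrite('pics/'+f,c['img'][:,:,::-1]); 
    return c
def K(c): return np.array([[c['fx'],0,c['cx']],[0,c['fy'],c['cy']],[0,0,1.]])
def ray(c,uv):
    p=cv2.undistortPoints(np.array([[uv]],float),K(c),np.array(c['dist_coeffs'],float))[0,0]
    R=np.array(c['R']);t=np.array(c['t']);return -R.T@t, R.T@np.array([p[0],p[1],1])
def onz(c,uv,z):
    o,d=ray(c,uv);return o+d*(z-o[2])/d[2]
def proj(c,X):
    R=np.array(c['R'],float);t=np.array(c['t'],float)
    return cv2.projectPoints(np.array(X,float).reshape(-1,1,3),cv2.Rodrigues(R)[0],t,K(c),np.array(c['dist_coeffs'],float))[0][:,0]
E
python3 - <<'E'
from h import *
import pickle
d={}
for n in('side','top','wrist'):
    c=snap(n,n+'0.png');d[n]=c;R=np.array(c['R']);print(n,(-R.T@c['t']).round(3),R[2].round(2))
pickle.dump(d,open('c0.pkl','wb'))
o=env.get_obs();print(o)
E
```

```text
side [-0.06   0.872  0.799] [ 0.44 -0.71 -0.55]
top [0.337 0.006 1.325] [ 0.14 -0.03 -0.99]
wrist [ 0.184 -0.469  0.373] [-0.26 -0.06 -0.96]
{'t': 0.15, 'joints': array([-1.33299381e+00,  2.41254798e-01,  4.01112899e-03,  1.33521859e+00,
       -5.65605930e-06,  1.57078922e+00]), 'qvel': array([ 0.00075741, -0.00173923,  0.00343624,  0.00043392,  0.0010229 ,
        0.00076694]), 'tau': array([-4.50370708e-04, -3.72633433e+01,  2.52639806e+01,  1.23257519e-02,
       -9.75914509e-05, -5.43877562e-06]), 'tool_pos': array([ 0.1176648 , -0.48544544,  0.23060144]), 'tool_rot': array([-3.13992673e+00,  5.64420705e-06,  2.37809633e-01]), 'ft_force': array([0.03701217, 0.31200166, 0.78106604]), 'torque': array([0.01660045, 0.04171533, 0.05101818]), 'finger_gap': 0.0856872332926937}
```

View pics/side0.png

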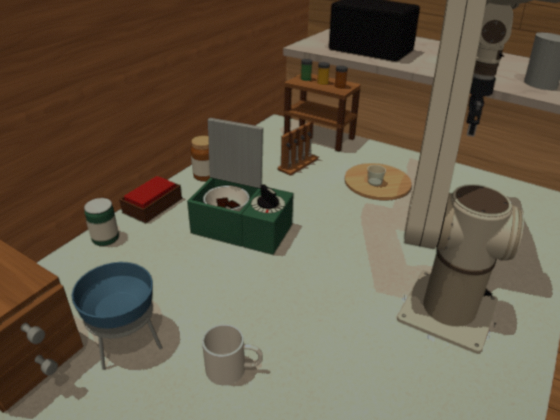

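View pics/top0.png

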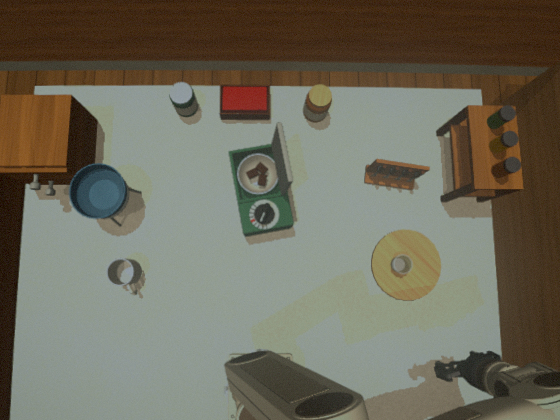

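The side view shows the upright cover at about (236,152) and the dial at (268,200). The top view shows the box at about (262,190), the cover seen edge-on at (283,155) and the dial at (264,215). Next I'll enlarge the box region to get the corners.

```bash
python3 - <<'E'
from h import *
import pickle
d=pickle.load(open('c0.pkl','rb'))
im=d['top']['img'][110:250,215:315,::-1];cv2.imwrite('pics/topz.png',cv2.resize(im,None,fx=5.5,fy=4.2 if 0 else 4.25,interpolation=cv2.INTER_CUBIC))
im=d['side']['img'][110:250,180:300,::-1];cv2.imwrite('pics/sidez.png',cv2.resize(im,None,fx=4.2,fy=4.2,interpolation=cv2.INTER_CUBIC))
hsv=cv2.cvtColor(d['top']['img'],cv2.COLOR_RGB2HSV)
m=cv2.inRange(hsv,(50,90,20),(90,255,200));m[:,:215]=0;m[:,315:]=0;m[:125]=0;m[245:]=0
pts=cv2.findNonZero(m);h=cv2.convexHull(pts);a=cv2.approxPolyDP(h,3,True)[:,0];print(a.tolist())
for p in a: print(p,onz(d['top'],p,.11).round(4))
E
```

```text
[[288, 224], [244, 231], [230, 152], [267, 146], [289, 206]]
[288 224] [ 0.4752 -0.0822  0.11  ]
[244 231] [0.455  0.0443 0.11  ]
[230 152] [0.6886 0.0868 0.11  ]
[267 146] [ 0.7074 -0.0223  0.11  ]
[289 206] [ 0.5277 -0.0856  0.11  ]
```

View pics/topz.png

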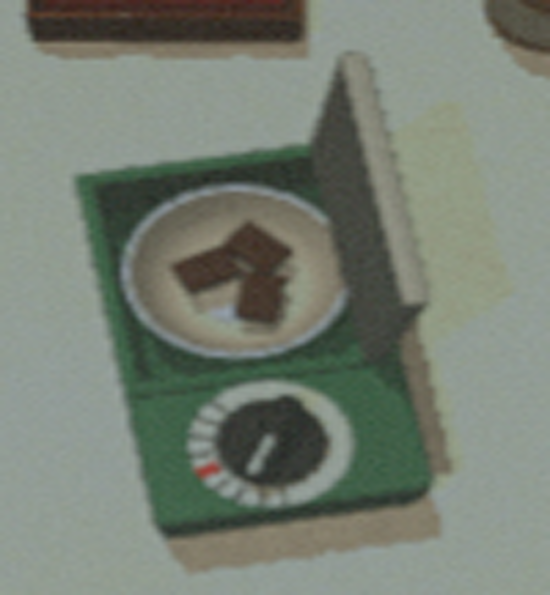

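View pics/sidez.png

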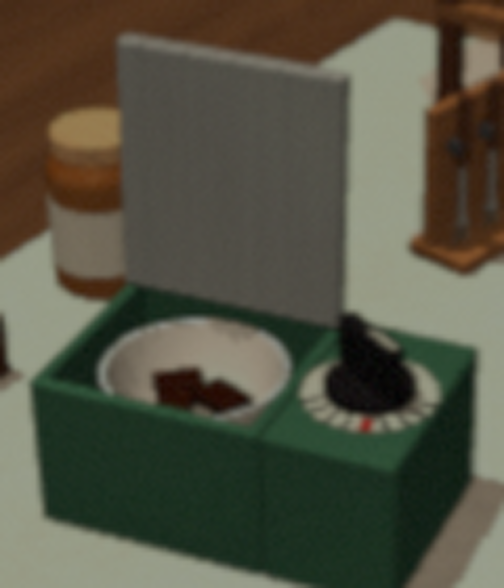

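```bash
cat > fit.py <<'E'
from h import *
import pickle
from scipy.optimize import least_squares
d=pickle.load(open('c0.pkl','rb'))
zt=lambda p:(215+(p[0]+.5)/5.5-.5,110+(p[1]+.5)/4.25-.5)
zs=lambda p:(180+(p[0]+.5)/4.2-.5,110+(p[1]+.5)/4.2-.5)
a=1.25
top=[((78,178),(-50,80,110)),((157,522),(-50,-170,110)),((271,444),(20,-125,110)),((207,470),(20-37.5*np.sin(a),-125-37.5*np.cos(a),110))]
side=[((37,385),(-50,80,110)),((262,438),(-50,-80,110)),((395,468),(-50,-170,110)),((475,352),(100,-170,110)),((367,425),(20-37.5*np.sin(a),-125-37.5*np.cos(a),110)),((120,40),('L',80)),((347,78),('L',-80))]
side[-2]=((120,40),('L',79));side[-1]=((347,78),('L',-79))
top+=[((358,55),('L',79)),((420,303),('L',-79))]
def w(p,B):
    x,y,th,l=p
    if B[0]=='L':
        off=7 # outer (+x) face corner visible? use mid
        b=np.array([85-170*np.cos(l),B[1],117+170*np.sin(l)])
    else: b=np.array(B,float)
    b=b/1000; return np.array([x+b[0]*np.cos(th)-b[1]*np.sin(th),y+b[0]*np.sin(th)+b[1]*np.cos(th),b[2]])
def res(p):
    r=[]
    for c,L,z in((d['top'],top,zt),(d['side'],side,zs)):
        for q,B in L: r.append(proj(c,w(p,B))[0]-z(q))
    return np.array(r).ravel()
if __name__=='__main__':
    s=least_squares(res,[.6,0,-1.4,1.57],loss='soft_l1');print(s.x,np.degrees(s.x[2])+90);print(res(s.x).reshape(-1,2).round(1).tolist())
    for n,B in(('dialgrip',(20,-125,144)),('edge',('L',0)),('hinge',(85,0,117))):print(n,w(s.x,B).round(4))
    # independent check: dial centre and mark by ray onto z=.11
    for q in((271,444),(207,470)):print(onz(d['top'],zt(q),.11).round(4))
    # pointer ends on bar top z=.156
    P=[onz(d['top'],zt(q),.156) for q in((271,438),(253,470))];v=P[1]-P[0];al=np.arctan2(v[1],v[0])-s.x[2]
    print('pointer',P,'dial',(-np.pi/2-al)%(2*np.pi))
E
python3 fit.py
```

```text
[ 0.62256084  0.02943416 -1.38831875  1.62490864] 10.455194975056443
[[-0.9, -0.7], [-0.4, 1.6], [0.1, 0.3], [0.3, 0.4], [-0.7, -0.6], [-0.1, 0.6], [-2.2, -1.4], [-1.0, -0.8], [0.3, 0.0], [1.5, -1.9], [-0.1, 0.1], [0.2, -1.3], [0.4, -0.9]]
dialgrip [ 0.5033 -0.0129  0.144 ]
edge [ 0.6397 -0.0632  0.2868]
hinge [ 0.638  -0.0542  0.117 ]
[ 0.504  -0.0127  0.11  ]
[0.4862 0.0208 0.11  ]
pointer [array([ 0.50165449, -0.01203251,  0.156     ]), array([ 0.48058583, -0.0029329 ,  0.156     ])] dial 0.5901803874424125
```

>>> servo_tool:
  rot:
    - [0, 0, -1.6]
    - [0, 0, -1.6]
    - [0, 0, 0]
    - [0, 0, 0]
    - [0, 0, 0]
    - [0, 0, 0]
    - [0, 0, 0]
    - [0, 0, 0]
    - [0, 0, 0]
    - [0, 0, 0]
    - [0, 0, 0]
    - [0, 0, 0]
  dp:
    - [0.02, 0.02, 0.03]
    - [0.03, 0.03, 0.03]
    - [0.04, 0.03, 0.02]
    - [0.04, 0.03, 0.02]
    - [0.04, 0.03, 0.02]
    - [0.04, 0.03, 0.01]
    - [0.04, 0.03, 0]
    - [0.04, 0.03, 0]
    - [0.04, 0.03, 0]
    - [0.04, 0.03, 0]
    - [0.04, 0.03, 0]
    - [0.04, 0.03, 0]
  claw: [0.055, 0.055, 0.055, 0.055, 0.055, 0.055, 0.055, 0.055, 0.055, 0.055, 0.055, 0.055]
  squeeze: 20

```text
t: 1.65
tool_pos: [0.5769, -0.1231, 0.3608]
tool_rot: [-3.135, 0.0, 0.171]
ft_force: [1.1, -0.2, 0.4]
finger_gap: 0.0552
```

```bash
cat > plan.py <<'E'
import numpy as np
from scipy.spatial.transform import Rotation as Ro
from plant import env
O=np.array([.6226,.0294,0]);th=-1.3883
EX=np.array([np.cos(th),np.sin(th),0]);EY=np.array([-np.sin(th),np.cos(th),0]);EZ=np.array([0,0,1.])
R0=np.column_stack([EY,EX,-EZ]) # tool x,y,z with tool down
def b2w(x,y,z):return O+(x*EX+y*EY)/1000+EZ*z/1000
def target(t,g=55,s=26,r=6,off=0,fmax=50):
    f=np.radians(fmax)*(1-min(max(t,0),np.pi/2)/(np.pi/2))
    d=np.array([np.sin(f),-np.cos(f)]);n=np.array([np.cos(f),np.sin(f)])
    E=np.array([85,117])+170*np.array([-np.cos(t),np.sin(t)])+7*np.array([-np.sin(t),-np.cos(t)])
    T=E+(s+r)*d+(g/2-off)*n
    return b2w(T[0],0,T[1]), Ro.from_rotvec(-f*EY)*Ro.from_matrix(R0)
def cur():
    o=env.get_obs();return o['tool_pos'],Ro.from_euler('xyz',o['tool_rot']),o
def delta(P,R):
    p,q,o=cur();return (P-p).round(4),np.degrees((R*q.inv()).as_rotvec()).round(2)
def rows(ts,**k):
    p,q,o=cur()
    for t in ts:
        P,R=target(t,**k);print(round(t,3),(P-p).round(4),np.degrees((R*q.inv()).as_rotvec()).round(1));p,q=P,R
E
python3 - <<'E'
from plan import *
p,q,o=cur();print(p,o['finger_gap'],o['joints'].round(3),o['ft_force'].round(2))
print(delta(b2w(94,0,287-32),Ro.from_matrix(R0)))
E
```

```text
[ 0.5769491  -0.1231272   0.36077213] 0.055218331112844056 [-0.213  0.434  0.612  1.752  0.006  2.757] [ 1.09 -0.19  0.42]
(array([ 0.0627,  0.0601, -0.1058]), array([-0.35, -0.09,  0.63]))
```

Joint 6 is close to its limit (2.757 of 3.14), and tilting left would push it past. I'll do the half turn here, since the grasp is the same.

>>> servo_tool:
  rot:
    - [0, 0, 10.5]
    - [0, 0, 10.5]
    - [0, 0, 10.5]
    - [0, 0, 10.5]
    - [0, 0, 10.5]
    - [0, 0, 10.5]
    - [0, 0, 10.5]
    - [0, 0, 10.5]
    - [0, 0, 10.5]
    - [0, 0, 10.5]
    - [0, 0, 10.5]
    - [0, 0, 10.5]
    - [0, 0, 10.5]
    - [0, 0, 10.5]
    - [0, 0, 10.5]
    - [0, 0, 10.5]
    - [0, 0, 10.5]
    - [0, 0, 2]
  dp:
    - [0.01, 0.01, 0]
    - [0.01, 0.01, 0]
    - [0.01, 0.01, 0]
    - [0.01, 0.01, 0]
    - [0.01, 0.01, 0]
    - [0.005, 0.005, 0]
    - [0.005, 0.005, 0]
    - [0, 0, 0]
    - [0, 0, 0]
    - [0, 0, 0]
    - [0, 0, 0]
    - [0, 0, 0]
    - [0, 0, 0]
    - [0, 0, 0]
    - [0, 0, 0]
    - [0, 0, 0]
    - [0, 0, 0]
    - [0, 0, 0]
  claw: [0.055, 0.055, 0.055, 0.055, 0.055, 0.055, 0.055, 0.055, 0.055, 0.055, 0.055, 0.055, 0.055, 0.055, 0.055, 0.055, 0.055, 0.055]

```text
t: 3.9
tool_pos: [0.6405, -0.0562, 0.3456]
tool_rot: [-3.12, -0.005, -2.885]
ft_force: [0.2, -0.5, 0.2]
finger_gap: 0.0548
```

```bash
sed -i 's/R0=np.column_stack(\[EY,EX,-EZ\])/R0=np.column_stack([-EY,-EX,-EZ])/' plan.py; python3 - <<'E'
from plan import *
p,q,o=cur();print(p,o['finger_gap'],o['joints'].round(3),o['ft_force'].round(2))
print(delta(b2w(94,0,287-32),Ro.from_matrix(R0)))
E
```

```text
[ 0.64051817 -0.05615592  0.34556174] 0.05476716256468168 [-0.077  0.558  0.773  1.784 -0.022 -0.334] [ 0.22 -0.54  0.22]
(array([-0.0009, -0.0069, -0.0906]), array([ 1.25, -0.02, -4.24]))
```

>>> servo_tool:
  rot:
    - [1.2, 0, -4.2]
    - [0, 0, 0]
  dp:
    - [-0.001, -0.007, 0]
    - [0, 0, 0]
  claw: [0.055, 0.055]

```text
t: 4.15
tool_pos: [0.6393, -0.063, 0.3444]
tool_rot: [3.141, -0.003, -2.959]
ft_force: [-1.2, -0.6, -0.6]
finger_gap: 0.0549
```

```bash
python3 - <<'E'
from plan import *
from h import snap
a=snap('side','s1.png');b=snap('top','t1.png');import cv2,numpy as np
im=np.hstack([cv2.resize(a['img'][40:250,150:330],None,fx=2.2,fy=2.2),cv2.resize(b['img'][90:300,200:380],None,fx=2.2,fy=2.2)])
cv2.imwrite('pics/j1.png',im[:,:,::-1])
print(delta(b2w(94,0,287-32),Ro.from_matrix(R0)))
E
```

```text
(array([ 0.0003, -0.0008, -0.0895]), array([ 0.  , -0.13, -0.08]))
```

View pics/j1.png

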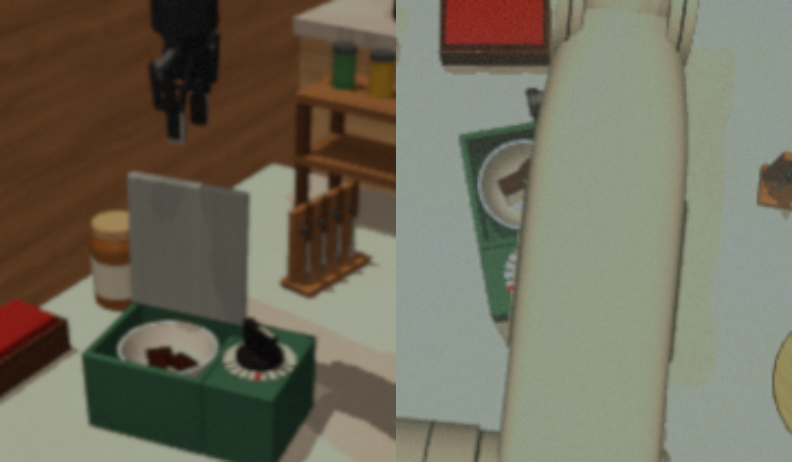

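The side view shows the fingers above the cover's top edge: the near one at (176,130) in the enlarged view and the far one at (198,110). I'll lower them straight down to straddle the edge.

>>> servo_tool:
  rot:
    - [0, 0, 0]
    - [0, 0, 0]
    - [0, 0, 0]
    - [0, 0, 0]
    - [0, 0, 0]
  dp:
    - [0, 0, -0.025]
    - [0, 0, -0.02]
    - [0, 0, -0.02]
    - [0, 0, -0.015]
    - [0, 0, -0.005]
  claw: [0.055, 0.055, 0.055, 0.055, 0.055]

```text
t: 4.88
tool_pos: [0.6397, -0.06, 0.2572]
tool_rot: [-3.141, -0.001, -2.951]
ft_force: [-0.6, 0.8, -0.6]
finger_gap: 0.0551
```

```bash
python3 - <<'E'
from plan import *
from h import snap
a=snap('side','s2.png');import cv2
cv2.imwrite('pics/j2.png',cv2.resize(a['img'][40:250,150:330],None,fx=2.8,fy=2.8)[:,:,::-1])
print(delta(b2w(94,0,287-32),Ro.from_matrix(R0)))
rows(np.arange(1.55,.2,-.05))
E
```

```text
(array([-0.    , -0.0031, -0.002 ]), array([ 0.02, -0.06, -0.46]))
1.55 [ 0.0015 -0.0113 -0.0019] [-0.6 -0.2 -0.5]
1.5 [-0.0014  0.0075  0.    ] [-1.6 -0.3  0. ]
1.45 [-0.0014  0.0075 -0.0004] [-1.6 -0.3 -0. ]
1.4 [-0.0014  0.0074 -0.0007] [-1.6 -0.3  0. ]
1.35 [-0.0014  0.0073 -0.0011] [-1.6 -0.3 -0. ]
1.3 [-0.0013  0.0073 -0.0015] [-1.6 -0.3  0. ]
1.25 [-0.0013  0.0072 -0.0019] [-1.6 -0.3  0. ]
1.2 [-0.0013  0.007  -0.0023] [-1.6 -0.3  0. ]
1.15 [-0.0013  0.0069 -0.0027] [-1.6 -0.3  0. ]
1.1 [-0.0012  0.0067 -0.003 ] [-1.6 -0.3  0. ]
1.05 [-0.0012  0.0066 -0.0034] [-1.6 -0.3  0. ]
1.0 [-0.0012  0.0064 -0.0037] [-1.6 -0.3 -0. ]
0.95 [-0.0011  0.0061 -0.004 ] [-1.6 -0.3 -0. ]
0.9 [-0.0011  0.0059 -0.0044] [-1.6 -0.3  0. ]
0.85 [-0.001   0.0057 -0.0047] [-1.6 -0.3  0. ]
0.8 [-0.001   0.0054 -0.005 ] [-1.6 -0.3  0. ]
0.75 [-0.0009  0.0051 -0.0052] [-1.6 -0.3 -0. ]
0.7 [-0.0009  0.0048 -0.0055] [-1.6 -0.3  0. ]
0.65 [-0.0008  0.0045 -0.0058] [-1.6 -0.3  0. ]
0.6 [-0.0008  0.0042 -0.006 ] [-1.6 -0.3 -0. ]
0.55 [-0.0007  0.0039 -0.0062] [-1.6 -0.3 -0. ]
0.5 [-0.0007  0.0036 -0.0064] [-1.6 -0.3 -0. ]
0.45 [-0.0006  0.0032 -0.0066] [-1.6 -0.3  0. ]
0.4 [-0.0005  0.0029 -0.0067] [-1.6 -0.3 -0. ]
0.35 [-0.0005  0.0025 -0.0069] [-1.6 -0.3  0. ]
0.3 [-0.0004  0.0021 -0.007 ] [-1.6 -0.3 -0. ]
0.25 [-0.0003  0.0018 -0.0071] [-1.6 -0.3  0. ]
```

View pics/j2.png

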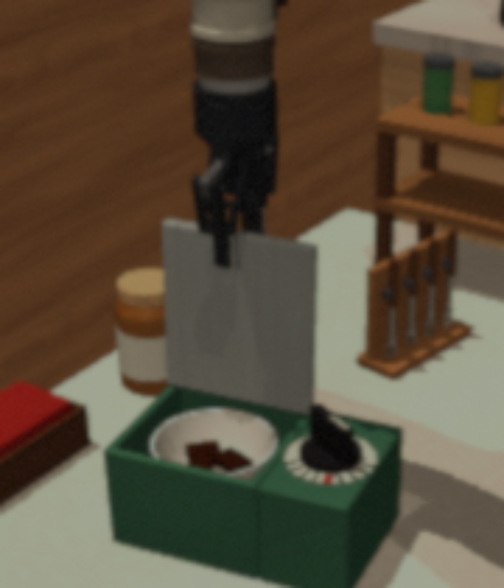

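The side view shows the cover's top edge between the fingers, with the near fingertip at (222,262) on its front side. Now I'll swing over in the first stage.

>>> servo_tool:
  rot:
    - [-2.2, -0.5, -0.5]
    - [-1.6, -0.3, 0]
    - [-1.6, -0.3, 0]
    - [-1.6, -0.3, 0]
    - [-1.6, -0.3, 0]
    - [-1.6, -0.3, 0]
    - [-1.6, -0.3, 0]
    - [-1.6, -0.3, 0]
    - [-1.6, -0.3, 0]
  dp:
    - [0, -0.004, -0.002]
    - [-0.001, 0.007, 0]
    - [-0.001, 0.007, -0.001]
    - [-0.001, 0.007, -0.001]
    - [-0.001, 0.007, -0.002]
    - [-0.001, 0.007, -0.002]
    - [-0.001, 0.007, -0.002]
    - [-0.001, 0.007, -0.003]
    - [-0.001, 0.007, -0.003]
  claw: [0.055, 0.055, 0.055, 0.055, 0.055, 0.055, 0.055, 0.055, 0.055]

```text
t: 6.05
tool_pos: [0.6326, -0.0044, 0.2438]
tool_rot: [-2.857, 0.007, -2.958]
ft_force: [-0.3, -0.6, 0.8]
finger_gap: 0.0552
```

```bash
python3 - <<'E'
from plan import *
from h import snap
a=snap('side','s3.png');import cv2
cv2.imwrite('pics/j3.png',cv2.resize(a['img'][40:250,150:330],None,fx=2.8,fy=2.8)[:,:,::-1])
print(delta(*target(1.1)));p,q,o=cur();print(o['joints'].round(2),o['ft_force'].round(1))
E
```

```text
(array([-0.0029, -0.0039, -0.0013]), array([ 1.18,  0.54, -0.19]))
[ 0.13  0.48  0.35  1.42 -0.28 -0.06] [ 0.2  1.4 -1.3]
```

View pics/j3.png

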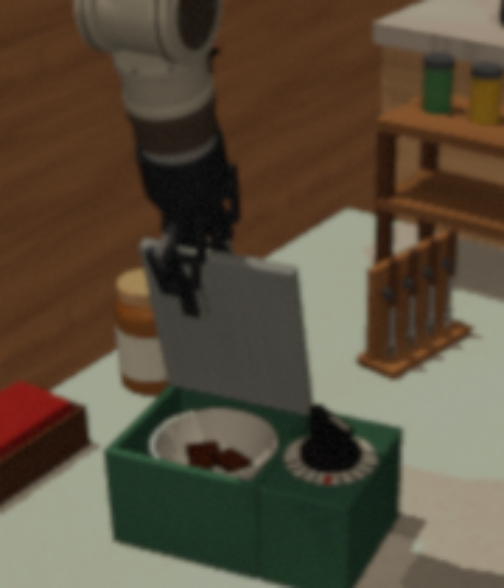

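The cover is being pushed over and stays between the fingers, with its edge at about (220,255). I'll continue.

>>> servo_tool:
  rot:
    - [-0.5, 0.2, -0.2]
    - [-1.6, -0.3, 0]
    - [-1.6, -0.3, 0]
    - [-1.6, -0.3, 0]
    - [-1.6, -0.3, 0]
    - [-1.6, -0.3, 0]
    - [-1.6, -0.3, 0]
  dp:
    - [-0.004, 0.003, -0.004]
    - [-0.001, 0.006, -0.004]
    - [-0.001, 0.006, -0.004]
    - [-0.001, 0.006, -0.004]
    - [-0.001, 0.006, -0.005]
    - [-0.001, 0.005, -0.005]
    - [-0.001, 0.005, -0.005]
  claw: [0.055, 0.055, 0.055, 0.055, 0.055, 0.055, 0.055]

```text
t: 6.98
tool_pos: [0.6211, 0.0372, 0.2088]
tool_rot: [-2.669, -0.0, -2.96]
ft_force: [0.6, -0.0, -0.1]
finger_gap: 0.0549
```

```bash
python3 - <<'E'
from plan import *
from h import snap
a=snap('side','s4.png');import cv2
cv2.imwrite('pics/j4.png',cv2.resize(a['img'][40:250,150:330],None,fx=2.8,fy=2.8)[:,:,::-1])
print(delta(*target(.75)));p,q,o=cur();print(o['joints'].round(2),o['ft_force'].round(1))
E
```

```text
(array([ 0.0012, -0.0038,  0.0039]), array([ 0.97,  0.02, -0.07]))
[ 0.28  0.52  0.27  1.37 -0.47  0.11] [ 0.6  0.4 -0.9]
```

View pics/j4.png

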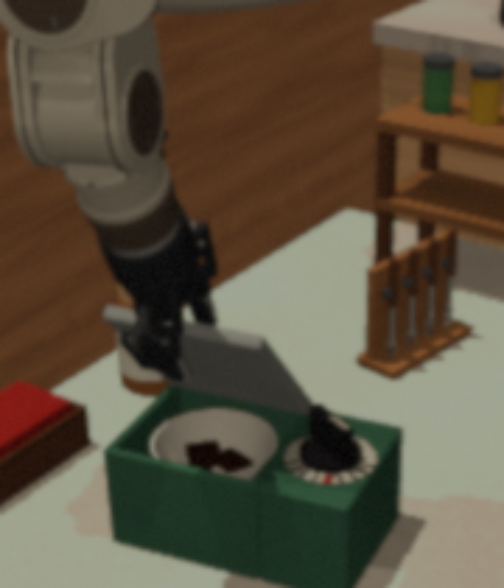

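>>> servo_tool:
  rot:
    - [0, 0, 0]
    - [0, 0, 0]
  dp:
    - [0, 0, 0]
    - [0, 0, 0]
  claw: [0.055, 0.055]

```text
t: 7.28
tool_pos: [0.6201, 0.0396, 0.206]
tool_rot: [-2.67, -0.004, -2.957]
ft_force: [0.8, 0.8, -1.6]
finger_gap: 0.0551
```

```bash
python3 - <<'E'
from plan import *
from h import snap
a=snap('side','s5.png');import cv2
cv2.imwrite('pics/j5.png',cv2.resize(a['img'][40:250,150:330],None,fx=2.8,fy=2.8)[:,:,::-1])
print(delta(*target(.7)));p,q,o=cur();print(o['joints'].round(2),o['ft_force'].round(1))
E
```

```text
(array([ 0.0006, -0.    , -0.0004]), array([-0.67, -0.37, -0.11]))
[ 0.29  0.52  0.27  1.37 -0.47  0.11] [-0.4  1.8 -2.8]
```

View pics/j5.png

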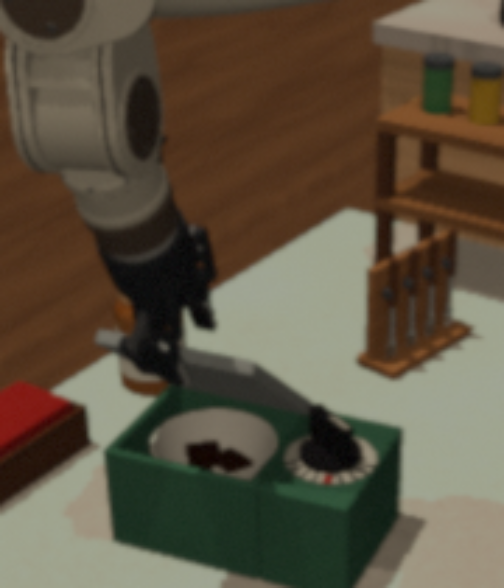

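The cover now rests on the lower finger: the wrist force is down and to the left, and the image shows the same. I'll continue to about 0.3 rad.

>>> servo_tool:
  rot:
    - [-1.8, -0.4, 0]
    - [-1.6, -0.3, 0]
    - [-1.6, -0.3, 0]
    - [-1.6, -0.3, 0]
    - [-1.6, -0.3, 0]
    - [-1.6, -0.3, 0]
    - [-1.6, -0.3, 0]
  dp:
    - [-0.001, 0.004, -0.005]
    - [-0.001, 0.004, -0.006]
    - [-0.001, 0.004, -0.006]
    - [-0.001, 0.004, -0.006]
    - [-0.001, 0.003, -0.006]
    - [-0.001, 0.003, -0.006]
    - [-0.001, 0.002, -0.006]
  claw: [0.055, 0.055, 0.055, 0.055, 0.055, 0.055, 0.055]

```text
t: 8.2
tool_pos: [0.6139, 0.0655, 0.1629]
tool_rot: [-2.455, 0.002, -2.958]
ft_force: [1.8, 2.5, -1.4]
finger_gap: 0.0551
```

```bash
python3 - <<'E'
from plan import *
from h import snap
a=snap('side','s6.png');import cv2
cv2.imwrite('pics/j6.png',cv2.resize(a['img'][40:250,150:330],None,fx=2.8,fy=2.8)[:,:,::-1])
p,q,o=cur();print(o['joints'].round(2),o['ft_force'].round(1))
for t in(.4,.35,.3,.25,.2): print(t,delta(*target(t)))
rows(np.arange(.3,-.1,-.03))
E
```

```text
[ 0.42  0.62  0.22  1.35 -0.66  0.3 ] [ 0.8  3.7 -3.8]
0.4 (array([ 0.0036, -0.0042,  0.0069]), array([ 2.05,  0.3 , -0.13]))
0.35 (array([ 0.0032, -0.0017,  0.    ]), array([ 0.49,  0.01, -0.13]))
0.3 (array([ 0.0028,  0.0005, -0.007 ]), array([-1.08, -0.28, -0.13]))
0.25 (array([ 0.0024,  0.0022, -0.0141]), array([-2.64, -0.57, -0.13]))
0.2 (array([ 0.0022,  0.0036, -0.0213]), array([-4.21, -0.86, -0.13]))
0.3 [ 0.0028  0.0005 -0.007 ] [-1.1 -0.3 -0.1]
0.27 [-0.0002  0.0011 -0.0043] [-0.9 -0.2  0. ]
0.24 [-0.0002  0.001  -0.0043] [-0.9 -0.2 -0. ]
0.21 [-0.0002  0.0008 -0.0043] [-0.9 -0.2  0. ]
0.18 [-0.0001  0.0007 -0.0043] [-0.9 -0.2  0. ]
0.15 [-0.0001  0.0006 -0.0044] [-0.9 -0.2 -0. ]
0.12 [-0.0001  0.0004 -0.0044] [-0.9 -0.2  0. ]
0.09 [-0.0001  0.0003 -0.0044] [-0.9 -0.2  0. ]
0.06 [-0.      0.0001 -0.0044] [-0.9 -0.2 -0. ]
0.03 [-0.      0.     -0.0044] [-0.9 -0.2  0. ]
0.0 [ 0.     -0.0001 -0.0044] [-0.9 -0.2  0. ]
-0.03 [ 0.0001 -0.0003 -0.0051] [-0. -0.  0.]
-0.06 [ 0.0001 -0.0004 -0.0051] [0. 0. 0.]
-0.09 [ 0.0001 -0.0006 -0.0051] [0. 0. 0.]
```

View pics/j6.png

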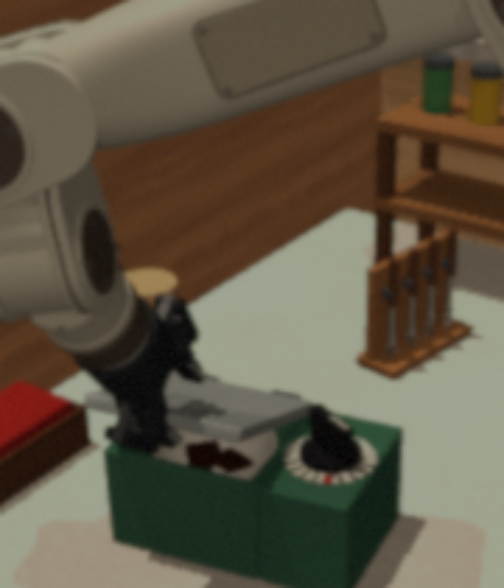

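The cover is at about 0.33 rad and rests on the lower finger, with the force at roughly 4 to 5 N. I'll continue at a slower rate.

>>> servo_tool:
  rot:
    - [-1.0, -0.3, 0]
    - [-0.9, -0.2, 0]
    - [-0.9, -0.2, 0]
    - [-0.9, -0.2, 0]
    - [-0.9, -0.2, 0]
  dp:
    - [0.002, 0.001, -0.005]
    - [0, 0.002, -0.004]
    - [0, 0.002, -0.004]
    - [0, 0.001, -0.004]
    - [0, 0.001, -0.004]
  claw: [0.055, 0.055, 0.055, 0.055, 0.055]

```text
t: 8.88
tool_pos: [0.6137, 0.0724, 0.1382]
tool_rot: [-2.367, -0.001, -2.958]
ft_force: [-1.4, 0.8, -3.4]
finger_gap: 0.0551
```

```bash
python3 - <<'E'
from plan import *
from h import snap
a=snap('side','s7.png');import cv2
cv2.imwrite('pics/j7.png',cv2.resize(a['img'][40:250,150:330],None,fx=2.8,fy=2.8)[:,:,::-1])
p,q,o=cur();print(o['joints'].round(2),o['ft_force'].round(1))
for t in(.2,.15,.1,.05,0,-.05): print(t,delta(*target(t)))
E
```

```text
[ 0.46  0.69  0.22  1.36 -0.74  0.37] [ 0.4  1.2 -4.9]
0.2 (array([ 0.0017, -0.003 ,  0.0027]), array([ 0.8 ,  0.03, -0.1 ]))
0.15 (array([ 0.0015, -0.002 , -0.0046]), array([-0.76, -0.26, -0.1 ]))
0.1 (array([ 0.0014, -0.0013, -0.0119]), array([-2.33, -0.55, -0.1 ]))
0.05 (array([ 0.0014, -0.0011, -0.0192]), array([-3.89, -0.84, -0.09]))
0 (array([ 0.0014, -0.0012, -0.0265]), array([-5.46, -1.13, -0.09]))
-0.05 (array([ 0.0015, -0.0018, -0.035 ]), array([-5.46, -1.13, -0.09]))
```

View pics/j7.png

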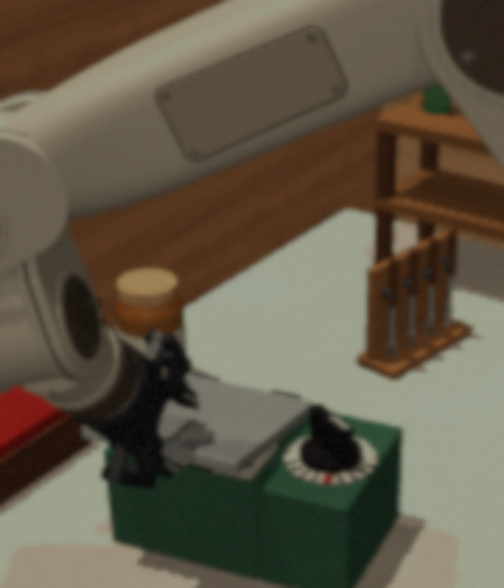

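>>> servo_tool:
  rot:
    - [-0.9, -0.2, 0]
    - [-0.9, -0.2, 0]
    - [-0.9, -0.2, 0]
    - [-0.9, -0.2, 0]
  dp:
    - [0.001, 0, -0.004]
    - [0, 0, -0.004]
    - [0, 0, -0.004]
    - [0, 0, -0.004]
  claw: [0.055, 0.055, 0.055, 0.055]

```text
t: 9.43
tool_pos: [0.614, 0.0741, 0.1199]
tool_rot: [-2.3, 0.0, -2.957]
ft_force: [-2.8, 2.6, -2.6]
finger_gap: 0.055
```

```bash
python3 - <<'E'
from plan import *
from h import snap
a=snap('side','s8.png')
p,q,o=cur();print(o['joints'].round(2),o['ft_force'].round(1))
for t in(.1,.05,0,-.05): print(t,delta(*target(t)))
E
```

```text
[ 0.48  0.74  0.22  1.36 -0.8   0.43] [ 0.9  3.2 -4.6]
0.1 (array([ 0.001 , -0.0027,  0.0063]), array([ 1.41,  0.22, -0.15]))
0.05 (array([ 0.0009, -0.0025, -0.001 ]), array([-0.15, -0.08, -0.15]))
0 (array([ 0.001 , -0.0026, -0.0083]), array([-1.72, -0.37, -0.15]))
-0.05 (array([ 0.0011, -0.0032, -0.0168]), array([-1.72, -0.37, -0.15]))
```

View pics/s8.png

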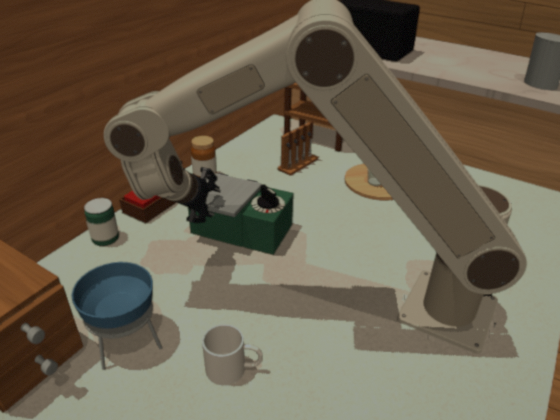

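The arm is clear of the mug and the fondue bowl, and the cover is at about 0.05 rad with the finger still carrying it. I'll lower it the last few millimetres, then go a little past to unload the finger.

>>> servo_tool:
  rot:
    - [-0.8, -0.2, 0]
    - [-0.8, -0.2, 0]
    - [0, 0, 0]
    - [0, 0, 0]
    - [0, 0, 0]
  dp:
    - [0, 0, -0.003]
    - [0, 0, -0.003]
    - [0, 0, -0.003]
    - [0, 0, -0.003]
    - [0, 0, 0]
  claw: [0.055, 0.055, 0.055, 0.055, 0.055]

```text
t: 10.1
tool_pos: [0.6158, 0.0724, 0.1084]
tool_rot: [-2.264, 0.005, -2.957]
ft_force: [-0.7, 0.5, -0.1]
finger_gap: 0.0548
```

```bash
python3 - <<'E'
from plan import *
from h import snap
import cv2
a=snap('side','s9.png')
cv2.imwrite('pics/j9.png',cv2.resize(a['img'][130:250,160:310],None,fx=4,fy=4)[:,:,::-1])
p,q,o=cur();print(o['joints'].round(2),o['ft_force'].round(1))
for t in(0,-.05): print(t,delta(*target(t)))
E
```

```text
[ 0.49  0.77  0.22  1.36 -0.83  0.45] [0.2 0.3 0.3]
0 (array([-0.0011, -0.0009,  0.0019]), array([ 0.21,  0.37, -0.14]))
-0.05 (array([-0.001 , -0.0015, -0.0066]), array([ 0.21,  0.37, -0.14]))
```

View pics/j9.png

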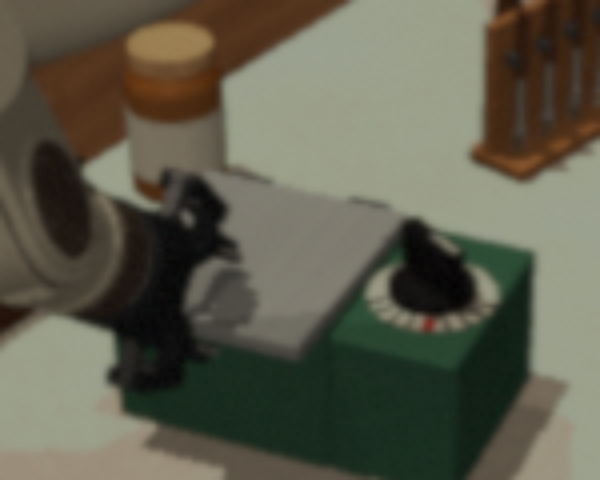

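The wrist force is now near zero and the cover lies flat on the casing, so it looks shut. I'll ease the finger down and out, then draw back along the tool axis.

>>> servo_tool:
  rot:
    - [0, 0, 0]
    - [0, 0, 0]
    - [0, 0, 0]
    - [0, 0, 0]
    - [0, 0, 0]
    - [0, 0, 0]
  dp:
    - [0, 0.004, -0.002]
    - [-0.002, 0.01, 0.004]
    - [-0.003, 0.015, 0.01]
    - [-0.004, 0.022, 0.018]
    - [-0.004, 0.022, 0.025]
    - [-0.004, 0.015, 0.03]
  claw: [0.055, 0.055, 0.055, 0.055, 0.055, 0.055]

```text
t: 10.9
tool_pos: [0.5972, 0.1633, 0.1958]
tool_rot: [-2.262, 0.004, -2.958]
ft_force: [0.4, 0.3, -0.5]
finger_gap: 0.0553
```

```bash
python3 - <<'E'
from plan import *
from h import *
a=snap('side','s10.png')
z=4.8
cv2.imwrite('pics/j10.png',cv2.resize(a['img'][130:250,160:310],None,fx=z,fy=z)[:,:,::-1])
p,q,o=cur();print(o['joints'].round(2),o['ft_force'].round(1),p)
print('pred corners shut top (crop px)',[((proj(a,b2w(x,y,124))[0]-[160,130]+.5)*z-.5).round(0).tolist() for x,y in((-85,79),(-85,-79),(85,-79))])
E
```

```text
[ 0.62  0.78  0.49  1.74 -0.78  0.63] [0.1 1.6 4. ] [0.59820683 0.1657783  0.20060084]
pred corners shut top (crop px) [[94.0, 349.0], [360.0, 414.0], [488.0, 257.0]]
```

View pics/j10.png

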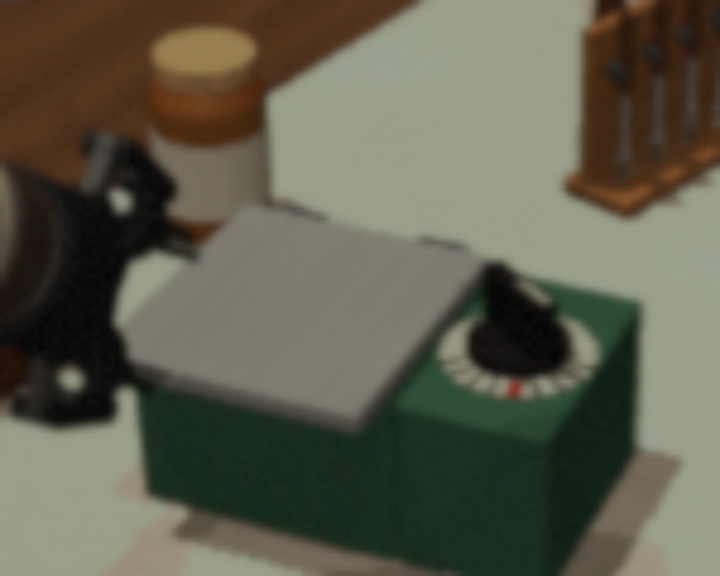

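The cover's near corner is at (358,415), against (360,414) predicted for a shut cover, so it is shut. Next is the dial: I'll bring the tool upright and over it.

>>> servo_tool:
  rot:
    - [0, 0, 0]
    - [8.3, 1.5, 0]
    - [8.3, 1.5, 0]
    - [8.3, 1.5, 0]
    - [8.3, 1.5, 0]
    - [8.3, 1.5, 0]
    - [8.3, 1.5, 0]
    - [0, 0, -8.5]
    - [0, 0, -8.5]
    - [0, 0, -8.5]
    - [0, 0, -8.5]
    - [0, 0, 0]
  dp:
    - [0, 0.01, 0.03]
    - [-0.01, -0.01, 0.03]
    - [-0.01, -0.02, 0]
    - [-0.01, -0.03, 0]
    - [-0.02, -0.03, 0]
    - [-0.02, -0.03, 0]
    - [-0.02, -0.03, 0]
    - [-0.01, -0.03, 0]
    - [0, -0.02, 0]
    - [0, -0.01, 0]
    - [0, 0, 0]
    - [0, 0, 0]
  claw: [0.055, 0.055, 0.055, 0.055, 0.055, 0.055, 0.055, 0.055, 0.055, 0.055, 0.055, 0.055]

```text
t: 12.45
tool_pos: [0.4948, -0.0327, 0.2646]
tool_rot: [3.115, 0.033, 2.715]
ft_force: [-0.6, -0.0, -0.9]
finger_gap: 0.0552
```

```bash
cat > dl.py <<'E'
from plan import *
def dialpose(delta_,z):
    yaw=np.radians(190.46-180*0)-0-delta_   # tool x along bar
    R=Ro.from_euler('xyz',[np.pi,0,yaw]); P=b2w(20,-125,0);P[2]=z
    return P,R
E
python3 - <<'E'
from dl import *
from h import *
a=snap('wrist','w11.png');import pickle;pickle.dump(a,open('w11.pkl','wb'))
p,q,o=cur();print(o['joints'].round(2),o['ft_force'].round(1),p,o['tool_rot'])
print(delta(*dialpose(.59,.2)))
print(proj(a,[b2w(20,-125,110),b2w(20,-125,156)]))
E
```

```text
[-0.07  0.19  0.02  1.37  0.01  0.35] [-0.5  0.3  1.2] [ 0.49481548 -0.03265468  0.26461025] [3.11522086 0.0331257  2.71561937]
(array([ 0.0085,  0.0197, -0.0646]), array([-0.61,  2.35,  1.04]))
[[295.15441387 184.51272299]
 [299.35857131 197.04695313]]
```

View pics/w11.png

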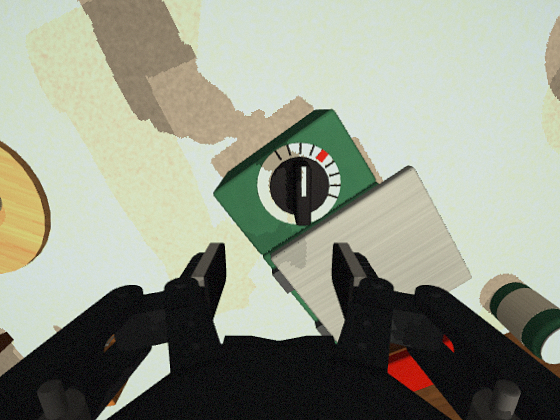

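The wrist view shows the dial at about (300,184), the white pointer at (304,167)–(304,196), the red mark at (322,155), and the cover flat. I'll measure from this view.

```bash
python3 - <<'E'
from dl import *
from h import *
import pickle
a=pickle.load(open('w11.pkl','rb'));im=a['img']
cv2.imwrite('pics/w11z.png',cv2.resize(im[130:240,240:360],None,fx=5,fy=5,interpolation=cv2.INTER_CUBIC)[:,:,::-1])
hsv=cv2.cvtColor(im,cv2.COLOR_RGB2HSV)
red=cv2.inRange(hsv,(0,150,80),(8,255,255))|cv2.inRange(hsv,(172,150,80),(180,255,255));red[:130]=0;red[240:]=0;red[:,:250]=0;red[:,350:]=0
mr=cv2.moments(red);r=(mr['m10']/mr['m00'],mr['m01']/mr['m00']);print('red',r)
dark=cv2.inRange(hsv,(0,0,0),(180,255,75))
# pointer: white comp within central area
wh=cv2.inRange(hsv,(0,0,140),(180,60,255));n,l,s,c=cv2.connectedComponentsWithStats(wh[140:230,255:345])
print([(x.tolist(),y.round(1).tolist()) for x,y in zip(s,c) if 15<x[4]<4000])
for i in range(1,n):
    if s[i][4]>15: 
        ys,xs=np.where(l==i); ctr=(xs.mean()+255,ys.mean()+140)
        vx,vy,x0,y0=cv2.fitLine(np.column_stack([xs+255,ys+140]).astype(np.float32),cv2.DIST_L2,0,.01,.01).ravel()
        A=onz(a,(x0-8*vx,y0-8*vy),.156);B=onz(a,(x0+8*vx,y0+8*vy),.156);v=B-A
        print(i,s[i][4],A.round(4),B.round(4),'lineyaw',np.degrees(np.arctan2(v[1],v[0])))
# ring center
h=None
for i in range(1,n):
    if s[i][4]>800:
        ys,xs=np.where(l==i); e=cv2.fitEllipse(cv2.convexHull(np.column_stack([xs+255,ys+140]).astype(np.float32)));print('ring',e,onz(a,e[0],.11).round(4))
R=onz(a,r,.11);D=b2w(20,-125,110);print('red',R.round(4),'pred',b2w(20-37.5*np.sin(1.25),-125-37.5*np.cos(1.25),110).round(4),'dial',D)
E
```

```text
red (321.6190476190476, 155.26190476190476)
[([2, 3, 84, 82, 1731], [34.3, 36.2]), ([46, 27, 5, 30, 120], [48.4, 41.2]), ([74, 46, 11, 11, 99], [79.2, 50.2]), ([56, 56, 26, 26, 297], [68.1, 68.4]), ([62, 72, 28, 18, 268], [79.8, 83.3])]
6 1731 [ 0.4844 -0.0201  0.156 ] [ 0.4805 -0.0069  0.156 ] lineyaw 106.08615460530642
10 120 [ 0.4982 -0.0069  0.156 ] [ 0.4851 -0.0013  0.156 ] lineyaw 156.68032581130768
11 99 [0.5058 0.0119 0.156 ] [0.5152 0.0229 0.156 ] lineyaw 49.81660897133311
12 297 [ 0.5247 -0.0044  0.156 ] [0.5194 0.0089 0.156 ] lineyaw 111.79562547637352
13 268 [ 0.54   -0.0006  0.156 ] [0.5399 0.0139 0.156 ] lineyaw 90.10520796426692
ring ((298.4931335449219, 183.20716857910156), (80.94275665283203, 83.94158172607422), 59.88328170776367) [ 0.5035 -0.0093  0.11  ]
red [0.4867 0.0233 0.11  ] pred [0.4852 0.0199 0.11  ] dial [ 0.50330549 -0.0129535   0.11      ]
```

View pics/w11z.png

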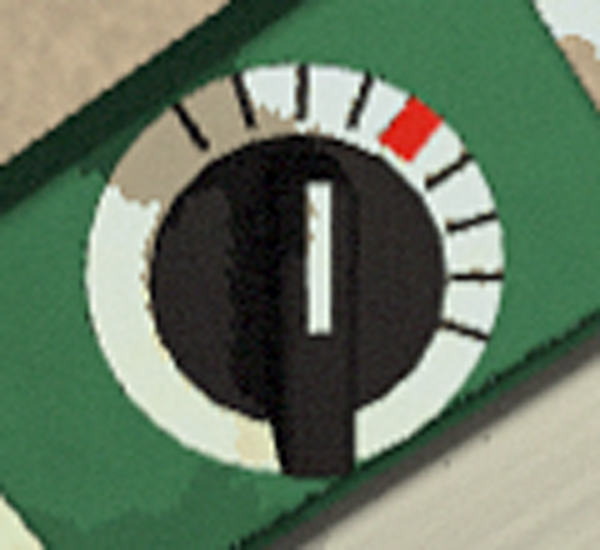

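The pointer lies at yaw 156.7° (0.59 rad) and the mark at about 118°. The turn needed is about 38° clockwise. I'll align the tool and descend over the bar.

>>> servo_tool:
  rot:
    - [-0.6, 2.3, 1.0]
    - [0, 0, 0]
    - [0, 0, 0]
    - [0, 0, 0]
    - [0, 0, 0]
  dp:
    - [0.008, 0.021, 0]
    - [0, 0, -0.02]
    - [0, 0, -0.03]
    - [0, 0, -0.02]
    - [0, 0, 0]
  claw: [0.055, 0.055, 0.055, 0.055, 0.055]

```text
t: 13.12
tool_pos: [0.5036, -0.0091, 0.194]
tool_rot: [3.142, 0.002, 2.749]
ft_force: [-1.5, -0.6, 0.1]
finger_gap: 0.0549
```

```bash
python3 - <<'E'
from dl import *
from h import *
p,q,o=cur();print(o['joints'].round(2),o['ft_force'].round(1),p)
P,R=dialpose(.59,.13);P[1]=-.011
print(delta(P,R))
a=snap('wrist','w12.png')
E
```

```text
[-0.02  0.27 -0.06  1.24 -0.    0.37] [-1.5 -0.6  0.1] [ 0.50361729 -0.00907773  0.19400858]
(array([-0.0003, -0.0019, -0.064 ]), array([ 0.04,  0.09, -0.85]))
```

View pics/w12.png

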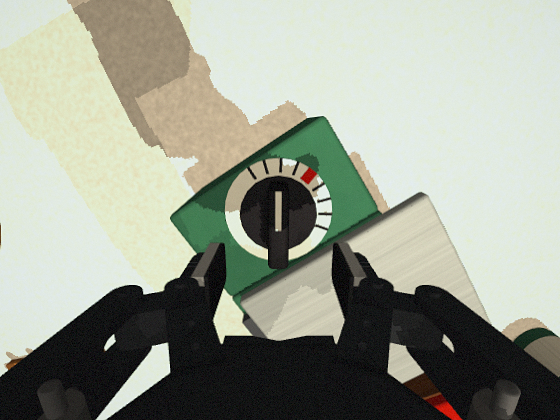

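The bar at column 278 sits midway between the fingers (225 and 335). I'll descend and close.

>>> servo_tool:
  rot:
    - [0, 0, -0.8]
    - [0, 0, 0]
    - [0, 0, 0]
    - [0, 0, 0]
    - [0, 0, 0]
    - [0, 0, 0]
    - [0, 0, 0]
    - [0, 0, 0]
  dp:
    - [0, -0.001, -0.02]
    - [0, 0, -0.02]
    - [0, 0, -0.015]
    - [0, 0, -0.005]
    - [0, 0, 0]
    - [0, 0, 0]
    - [0, 0, 0]
    - [0, 0, 0]
  claw: [0.055, 0.055, 0.055, 0.055, 0.01, 0.01, 0.01, 0.01]
  squeeze: 25

```text
t: 14.18
tool_pos: [0.5084, -0.0115, 0.1402]
tool_rot: [3.14, 0.015, 2.738]
ft_force: [0.6, 1.7, -4.0]
finger_gap: 0.0131
```

```bash
python3 - <<'E'
from dl import *
from h import *
p,q,o=cur();print(o['joints'].round(2),o['ft_force'].round(1),p,np.degrees(o['tool_rot']).round(1),o['finger_gap'])
a=snap('wrist','w13.png')
E
```

```text
[-0.02  0.31 -0.15  1.1  -0.    0.38] [ 0.6  1.7 -4. ] [ 0.50836132 -0.01146897  0.14024399] [179.9   0.8 156.9] 0.01313112138814357
```

View pics/w13.png

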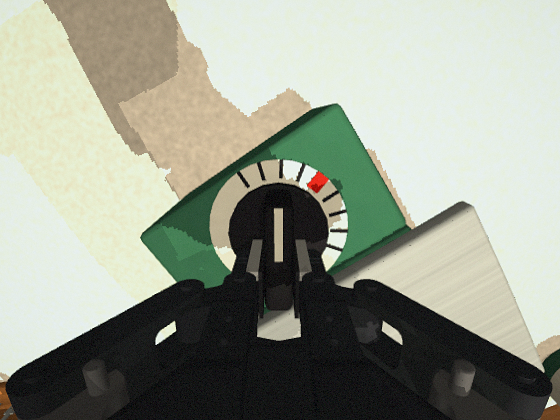

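The bar is gripped (gap 13 mm, pads on both sides of it). I'll turn it clockwise.

>>> servo_tool:
  rot:
    - [0, 0, -6]
    - [0, 0, -6]
    - [0, 0, -6]
    - [0, 0, -6]
    - [0, 0, -6]
    - [0, 0, 0]
    - [0, 0, 0]
  dp:
    - [0, -0.0005, 0]
    - [0, -0.0005, 0]
    - [0, -0.0005, 0]
    - [0, -0.0005, 0]
    - [0, -0.0005, 0]
    - [0, 0, 0]
    - [0, 0, 0]
  claw: [0.01, 0.01, 0.01, 0.01, 0.01, 0.01, 0.01]

```text
t: 15.1
tool_pos: [0.5071, -0.0132, 0.1402]
tool_rot: [3.141, 0.012, 2.201]
ft_force: [-1.1, -0.9, -2.3]
finger_gap: 0.0132
```

```bash
python3 - <<'E'
from dl import *
from h import *
p,q,o=cur();print(o['joints'].round(2),o['ft_force'].round(1),p,np.degrees(o['tool_rot']).round(1),o['finger_gap'])
a=snap('wrist','w14.png')
E
```

```text
[-0.02  0.31 -0.15  1.11 -0.01  0.92] [-1.1 -0.9 -2.3] [ 0.50710421 -0.0131622   0.14021171] [180.    0.7 126.1] 0.013199559862370334
```

View pics/w14.png

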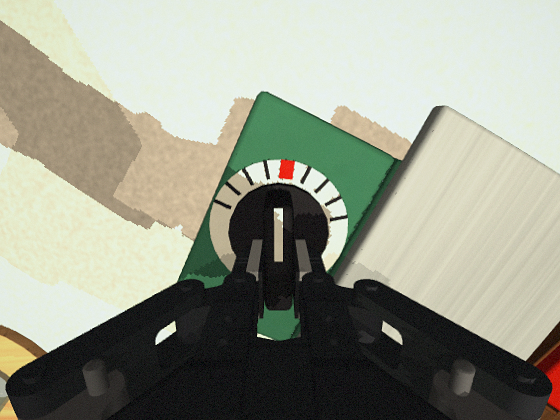

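The pointer is nearly there: it sits at column 279 and the mark at 286. The yaw is 126.1°, and the goal is about 118.3°.

>>> servo_tool:
  rot:
    - [0, 0, -4]
    - [0, 0, -3.6]
    - [0, 0, 0]
    - [0, 0, 0]
  dp:
    - [0, 0, 0]
    - [0, 0, 0]
    - [0, 0, 0]
    - [0, 0, 0]
  claw: [0.01, 0.01, 0.01, 0.01]

```text
t: 15.65
tool_pos: [0.5067, -0.0135, 0.1402]
tool_rot: [-3.141, 0.012, 2.069]
ft_force: [-1.2, -1.6, -1.9]
finger_gap: 0.0134
```

```bash
python3 - <<'E'
from dl import *
from h import *
p,q,o=cur();print(o['ft_force'].round(1),p,np.degrees(o['tool_rot']).round(1),o['finger_gap'])
a=snap('wrist','w15.png');im=a['img']
cv2.imwrite('pics/w15z.png',cv2.resize(im[140:300,190:370],None,fx=4,fy=3.7)[:,:,::-1])
hsv=cv2.cvtColor(im,cv2.COLOR_RGB2HSV)
red=cv2.inRange(hsv,(0,150,80),(8,255,255))|cv2.inRange(hsv,(172,150,80),(180,255,255));red[:130]=0;red[240:]=0;red[:,:210]=0;red[:,360:]=0
m=cv2.moments(red,True);r=(m['m10']/m['m00'],m['m01']/m['m00']);R=onz(a,r,.11)
A=onz(a,(279,212),.156);B=onz(a,(279,260),.156);v=A-B;print(r,'pointer yaw',np.degrees(np.arctan2(v[1],v[0])))
for D in(b2w(20,-125,110),np.array([.5035,-.0093,.11])):
    w=R-D;print('red yaw',np.degrees(np.arctan2(w[1],w[0])),np.linalg.norm(w))
E
```

```text
[-1.2 -1.6 -1.9] [ 0.50666957 -0.01345019  0.14022281] [-180.     0.7  118.5] 0.01344999300131551
(277.69444444444446, 168.4404761904762) pointer yaw 118.52840179510834
red yaw 115.06128488238399 0.0395901154240408
red yaw 117.77534635951399 0.03640380140751159
```

View pics/w15z.png

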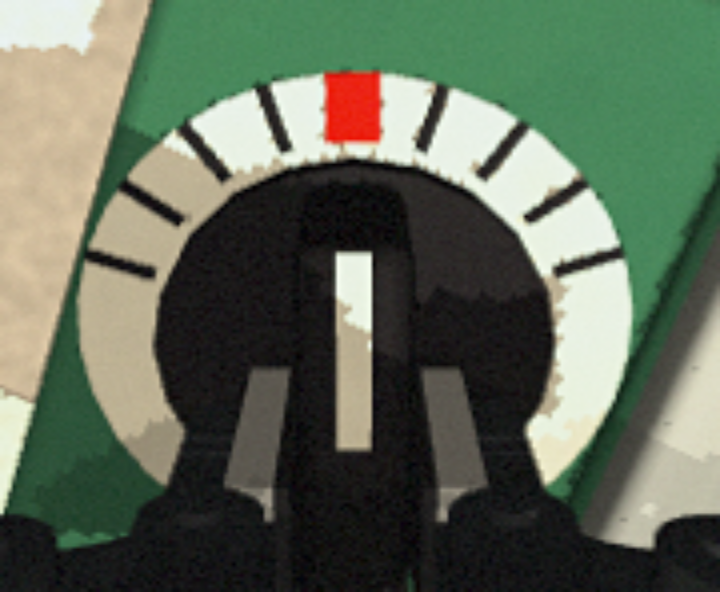

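The pointer and the red mark line up at column 353 of the enlarged view. I'll hold for two rows, open evenly and lift straight up.

>>> servo_tool:
  rot:
    - [0, 0, 0]
    - [0, 0, 0]
    - [0, 0, 0]
    - [0, 0, 0]
    - [0, 0, 0]
    - [0, 0, 0]
    - [0, 0, 0]
    - [0, 0, 0]
    - [0, 0, 0]
    - [0, 0, 0]
    - [0, 0, 0]
  dp:
    - [0, 0, 0]
    - [0, 0, 0]
    - [0, 0, 0]
    - [0, 0, 0]
    - [0, 0, 0]
    - [0, 0, 0.02]
    - [0, 0, 0.03]
    - [0, 0, 0.03]
    - [0, 0, 0.03]
    - [-0.01, -0.01, 0.02]
    - [0, 0, 0]
  claw: [0.01, 0.01, 0.045, 0.045, 0.045, 0.045, 0.045, 0.045, 0.045, 0.045, 0.045]

```text
t: 17.08
tool_pos: [0.4979, -0.0223, 0.2755]
tool_rot: [3.137, 0.012, 2.072]
ft_force: [0.8, 0.2, 0.0]
finger_gap: 0.0449
```

```bash
python3 - <<'E'
from dl import *
from h import *
p,q,o=cur();print(o['ft_force'].round(1),p,np.degrees(o['tool_rot']).round(1),o['qvel'].round(3))
a=snap('wrist','w16.png');b=snap('side','s16.png');im=a['img']
cv2.imwrite('pics/j16.png',np.hstack([cv2.resize(im[100:300,180:390],None,fx=1.9,fy=1.9),cv2.resize(b['img'][130:250,160:286],(399,380))])[:,:,::-1])
cv2.imwrite('pics/s16f.png',b['img'][:,:,::-1])
hsv=cv2.cvtColor(im,cv2.COLOR_RGB2HSV)
wh=cv2.inRange(hsv,(0,0,130),(180,70,255));n,l,s,c=cv2.connectedComponentsWithStats(wh[120:280,200:370])
for i in range(1,n):
    if 40<s[i][4]<400:
        ys,xs=np.where(l==i);vx,vy,x0,y0=cv2.fitLine(np.column_stack([xs+200,ys+120]).astype(np.float32),cv2.DIST_L2,0,.01,.01).ravel()
        v=onz(a,(x0-8*vx,y0-8*vy),.156)-onz(a,(x0+8*vx,y0+8*vy),.156);print(s[i].tolist(),np.degrees(np.arctan2(v[1],v[0])))
E
```

```text
[0.8 0.2 0. ] [ 0.49786339 -0.02229004  0.2755214 ] [179.7   0.7 118.7] [ 0.015  0.026 -0.015 -0.021  0.011  0.001]
[130, 0, 28, 9, 142] -159.58960476602243
[89, 39, 5, 29, 144] -60.84243048702823
```

View pics/j16.png

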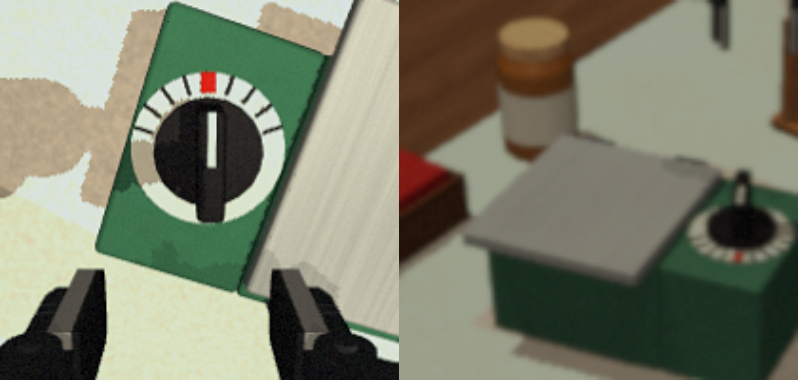

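View pics/s16f.png

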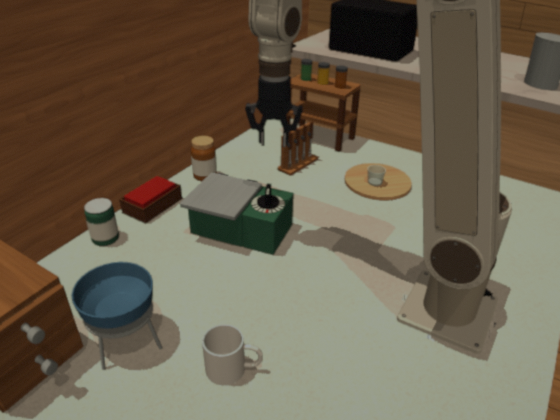

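The pointer is at yaw 119.2°, which is a dial angle of 1.24 rad. The cover is flat, the gripper is clear and no bystander has moved.

```bash
python3 -c "
from plant import env
print(env.finish_job())"
```

```text
the job is handed in; nothing more can be done
None
```

I shut the cover under control, turned the dial to the red mark, and handed the job in at about 17 s of the 61 s allowed. No verdict was reported.

- **Cover:** I straddled its free edge with the open fingers and pushed it over from behind. It then rested on the lower finger and was lowered at about 0.4 rad/s or slower. After I drew the finger out, the cover's corner was within 2 px (in the enlarged picture) of where a shut cover should appear. The wrist force had dropped to about 0 N just before that.
- **Dial:** I gripped the bar, turned it about 38° clockwise, released it and lifted clear. The last picture put the pointer at about 1.24 rad, against the mark at 1.25.
- **Surroundings:** in the last pictures the gripper was well clear of everything, and the bystanders stood where they were at the start. I judged this by eye and did not measure it.
- **Disagreement:** the wrist camera and the two fixed cameras placed the dial's axis about 3.5 mm apart. I aimed in between, and the finger grip absorbed the difference.

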